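# Trip the pawl and let the press head down

## Robot

A 7-joint arm with a two-finger parallel gripper is mounted at the origin on a cart in front of the work surface, level with it; the furniture and walls round the work are solid. World frame = base frame: x ahead of the robot, y to its left, z up, the work surface at z = 0. Lengths are in mm, angles in rad, forces in N, time in s.
With the tool pointing down it reaches from about 425 to 875 mm from the base axis. Payload 8.4 kg.
Tool frame: the origin (TCP) lies at the very end of the fingers, on their centre line; the grasp point (between the pads) lies 19 mm behind it; z points along the fingers, y is the line along which they close (so a half turn about z gives the same grasp; the last joint's range is limited). The gripper opens to 87 mm and grips with 3 to 60 N. Pads are 19 mm wide; open, the fingers measure 117 mm over their backs; the gripper's body (75 mm by 190 mm) begins 51 mm behind the grasp point.
Start: joints at [1.062, 0.333, 0.04, 1.465, -0.013, 1.343, -0.059], TCP at [258.952, -596.16, 222.546] pointing down, gripper open.
Joint ranges: [-2.58, 2.58], [-0.38, 2.09], [-1.3, 1.39], [0.25, 2.4], [-1.5, 4.64], [0.08, 2.09], [-2.65, 2.65]. Speed limits (rad/s): [2.22, 2.22, 2.79, 2.79, 3.14, 3.14, 3.14].

## Interface

Orientations are given as a unit quaternion [w, x, y, z].
In Python, from station import * gives the robot as it stands.
- The arm moves only by the tool arm_command, never from a script. Its argument "deltas" is a list that holds one entry, the list of rows, each a list of 7 numbers: the closure, from 0 (fully open) to 1 (shut), then the shift along the tool's x, y, z in units of 40 mm (1.0 is 40 mm), then the turn, a rotation vector about the tool's x, y, z in units of 10 degrees (1.0 is 10 degrees). In form: [[[fingers, tx, ty, tz, ax, ay, az], ...]]. A call has 1 to 20 rows; each row shifts and turns the commanded pose from where the row before left it, along the tool's axes as they then stand; what a row does not reach is not made up. A row lasts 1/8 s, in which the tool goes at most 62.5 mm and 10.7 degrees, less where a joint would pass 70% of its speed; a pose out of reach is approached as far as the arm can. A call is refused whole if a number of a shift passes 1 or a number of a turn 1, either way. A call with a gripper value outside its range is refused whole. The fingers move at their own pace and stop on an object; "squeeze" is the grip in N (left out, the last holds). Time passes only in rows, so rows that do not move let the fingers close. It gives the time, the measured TCP pose, the force, the opening and the grip force at its end, in the units of the state.
- read_state(): the state, without advancing time (a new reading comes with each control period).
- camera(name): name is "scene" or "top" or "wrist"; returns a dict with "image" (384x512x3 uint8, red, green, blue), "fx", "fy", "cx", "cy" (pixels), "extrinsics" (4x4, takes a point from camera to world coordinates); the wrist camera has in their place "hand_eye" (4x4, takes a point from camera to tool coordinates, whose origin is the TCP and whose axes are the flange's). Camera axes: x right, y up, looking along -z (the intrinsics and any distortion apply to the point x, -y, -z); pixel columns grow to the right and rows downward; lengths in mm; the calibration is good to about 2 mm. A picture is of the moment at which its call begins: read the wrist's pose just before it. There is no depth.
- sign_off(): hands the job in; it is judged then, once.
The state is a dict: "clock": time; "qpos": joint angles; "dq": joint speeds; "joint_efforts": joint torques, N m; "tool_pos": TCP position; "eef_rot": TCP orientation; "contact_force": force on the tool from outside, world axes, zero at the start; "ft_torque": the same for the moment, N m; "width": finger opening in mm; "grasp_force": force on a finger pad.
Only numpy, scipy, OpenCV 4.12 (cv2) and the standard library are available. Lean on these libraries where they do the work, as an engineer would, in place of code of your own. Each camera call takes 0.05 s, during which the arm holds its last target. There are 200 camera calls.

## Task

Let the raised press head down onto the book: take the release bar, slip its steel end under the tail of the red ratchet pawl, ease the tail up slowly and lightly until you feel the pawl meet its stop (it bends easily: do not pry on it), and keep the pawl off the rack while the head sinks by its own weight until it rests fully on the book. Then take the bar away and lay it flat on the open bench. Move the pawl only with the bar, do not push the head, and leave the other things where they are.

Things in the scene. Friction and masses are not known exactly. Their poses are not given: they have to be found in the camera images.
- press: Green ratchet press fixed to the bench. Origin on the bench top near the foot of its vertical rack; +x points from the rack to the book, -x to the robot's side, z up. Base plate 15 mm thick, x -60 to 215, y +-85 mm. Column round the rack: x -34 to 40, y +-22 (dashpots to y +-41), up to z 176 mm; the head's arm stands up to z 290 mm behind and over it.
- head (a joint): Height in m of the head's platen above the book's top (0 = resting on it; about 0.06 at the start). Head: steel rack, green arm over the top, grey platen with black weights, 0.7 to 0.95 kg. Teeth at 14 mm pitch; the pawl under a tooth stops it. With the pawl clear, a dashpot lets it sink by itself at 20 to 40 mm/s; a pawl that drops back catches the next tooth.
- pawl (a joint): Angle in rad of the red pawl, 0 = hook fully in the rack, growing as the tail is lifted. The rack and its stop are clamped at a depth that varies by 8 mm and is not measured: the hook meets its stop at between 0.15 and 0.30 and is clear of the teeth only in the last 0.01 to 0.06 before that. Freeing it takes 1 to 4 N under the tail, then about 0.5 N. Over 10 N from the bar bends it.
- pawl_pin (a point): Axis of the pawl's pin, at press x -26, y 0, z 150 mm; the pin runs along press y. A positive pawl angle lifts the tail, which points to press -x. The hook hangs 50 mm below the pin; in front of it a steel strap with a rubber pad, 12 mm high at z 100 mm, reaching to press x -58, is the stop that the hook's back meets.
- pawl_tail (a point): Point on the underside of the pawl's tail, 80 mm out from the pin. The tail is a straight flat red arm 14 mm wide and 8 mm thick, pointing to press -x, level at pawl angle 0, underside then 146 mm above the bench, round end 110 mm from the pin; free space below it down to the base plate. It falls back by its own weight when let go, or rests with the hook on a tooth.
- book: Book between two wooden press boards, 152 mm along press x by 172 mm by 35 mm high, lying on the base plate under the platen. Origin at the centre of its underside.
- bar: Release bar, 125 mm long, 80 g, lying on the bench: wooden handle 80 mm long, 16 mm wide, 22 mm high, and a round steel rod of 8 mm diameter running 45 mm out of it (a brass collar of 15 mm diameter on its first 6 mm) with a round end. Origin on the underside where handle and rod meet; +x points along the rod; the bar's axis is 11 mm above the underside.
- bar_grip (a point): Point on the bar's axis in the wooden handle, 15 mm behind the place where handle and rod meet; grip it firmly here, across its 16 mm width, or the bar turns between the pads under load.
- bar_tip (a point): End of the steel rod, on its axis, 60 mm ahead of bar_grip.
- sanding_block: Brown sanding block 49 x 86 x 26 mm on the bench; a bystander. Origin at the centre of its underside.
- thread_spool: Spool of tan thread, 50 x 70 x 36 mm; a bystander. Origin at the centre of its underside.
- dye_bottle: Brown dye bottle with black cap, 42 mm across, 62 mm high; a bystander. Origin at the centre of its underside.
- beeswax: Yellow block of beeswax, 34 x 50 x 20 mm; a bystander. Origin at the centre of its underside.
Mind the look-alikes: they are no part of the job. Leave any white look-alike of the book alone. Of the things shaped like the bar, the wooden one is meant.

How it is judged:
By the outcome, as a careful person would: the job done as asked, in the order asked, and still so for the second after the job is handed in, with the robot touching nothing.
It also fails if it takes over 61 s, if anything falls off the work surface, if the arm or the gripper's body presses on something with over 40 N, if the wrist force passes 120 N, or if a joint passes its speed limit or range.

## Working session

There is one attempt and no reset: what is moved stays moved. The work goes in short steps, Python scripts to look and compute and a tool call to move; the robot and the scene stay as the last step left them, time stands still between calls to the robot, and variables do not carry over. Pictures are saved under pics/ and viewed, at most 10 in all, crops included, and the job is handed in when it is done.

Besides the shell and the picture viewer there is one more tool, called after ">>>" as name(argument=value, ...) on one line, values as JSON. arm_command: Moves the arm, as the interface text tells. Its arguments: {"type":"object","properties":{"deltas":{"type":"array"},"squeeze":{"type":"number"}},"required":["deltas"]}

```bash
mkdir -p pics; cat > h.py <<'E'
import numpy as np, cv2
from station import *
def snap(n,fn):
    s=read_state(); c=camera(n); cv2.imwrite('pics/'+fn+'.png',cv2.cvtColor(c['image'],cv2.COLOR_RGB2BGR))
    np.savez('pics/'+fn+'.npz',s_pos=s['tool_pos'],s_rot=s['eef_rot'],**c); return c
def ray(c,u,v,E=None):
    E=np.array(c['extrinsics']) if E is None else E
    d=np.array([(u-c['cx'])/c['fx'],-(v-c['cy'])/c['fy'],-1.]); return E[:3,3],E[:3,:3]@d
def onz(c,u,v,z,E=None):
    o,d=ray(c,u,v,E); return o+d*(z-o[2])/d[2]
def proj(c,p):
    E=np.array(c['extrinsics']); q=E[:3,:3].T@(np.array(p)-E[:3,3]); return c['cx']+c['fx']*q[0]/-q[2], c['cy']-c['fy']*q[1]/-q[2]
def load(fn): return {k:v for k,v in np.load('pics/'+fn+'.npz').items()}
E
python3 - <<'E'
from h import *
s=read_state(); print({k:np.round(v,3).tolist() for k,v in s.items()})
a=snap('scene','s1');b=snap('top','t1')
for c in(a,b): print([k for k in c],c['fx'],c['fy'],c['cx'],c['cy'],np.round(c['extrinsics'],3).tolist())
E
```

```text
{'clock': 0.0, 'qpos': [1.062, 0.334, 0.04, 1.466, -0.013, 1.343, -0.059], 'dq': [-0.001, 0.001, 0.0, 0.0, 0.001, -0.001, 0.0], 'joint_efforts': [0.0, -65.636, 1.335, -40.38, -0.06, 0.045, 0.0], 'tool_pos': [258.768, -595.784, 221.685], 'eef_rot': [-0.001, 0.979, 0.203, -0.0], 'contact_force': [-0.131, -0.073, 0.76], 'ft_torque': [-0.034, -0.023, -0.044], 'grasp_force': 0.0, 'width': 87.122}
['image', 'fx', 'fy', 'cx', 'cy', 'extrinsics'] 424.7661044239625 424.7661044239625 258.3000131726598 194.6810839810394 [[-0.54, 0.555, -0.632, -212.227], [-0.841, -0.341, 0.42, 522.723], [0.017, 0.759, 0.651, 967.027], [0.0, 0.0, 0.0, 1.0]]
['image', 'fx', 'fy', 'cx', 'cy', 'extrinsics'] 463.2684439393496 463.2684439393496 259.9603693681465 189.8670755694918 [[0.03, 0.995, -0.093, 505.326], [-0.999, 0.028, -0.025, -29.725], [-0.022, 0.094, 0.995, 1372.129], [0.0, 0.0, 0.0, 1.0]]
```

View pics/s1.png

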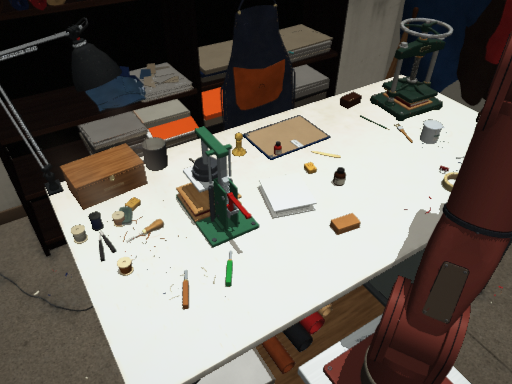

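View pics/t1.png

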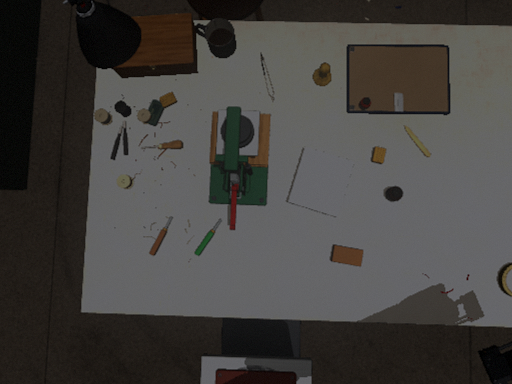

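Bar-like candidates in the top view are the orange-brown one at (161,236), the green one at (208,237), and the wooden-handled tool at (163,146). I'll enlarge all three to confirm which is meant.

```bash
python3 - <<'E'
from h import *
t=cv2.imread('pics/t1.png');s=cv2.imread('pics/s1.png')
A=cv2.resize(np.clip(t[130:265,110:250].astype(float)*1.5,0,255).astype('uint8'),None,fx=3.9,fy=3.9,interpolation=2)[:530]
A=cv2.resize(A,(400,386))
B=cv2.resize(s[190:320,90:260],(400,306),interpolation=2)
C=cv2.resize(s[120:260,170:270],(400,560),interpolation=2)
W=np.zeros((600,800,3),'uint8');W[:306,:400]=cv2.resize(t[130:265,110:250],(400,306),interpolation=2);W[300:600,:400]=B[:300];W[:560,400:]=C
cv2.imwrite('pics/z1.png',W)
E
```

```text
(no output)
```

View pics/z1.png

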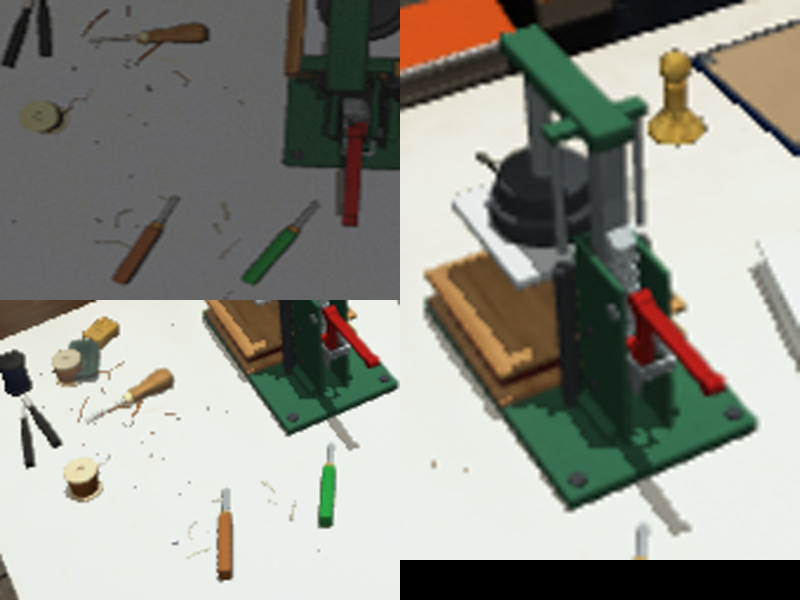

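The box-shaped brown handle with collar and thick steel rod, top px (161,236), is the release bar: wood, 125 mm class. The green twin at (208,237) isn't wood. The tapered tool at (163,146) is an awl with a thin blade. The red tail points toward the robot. Now I'll measure.

```bash
python3 - <<'E'
from h import *
def big(m):
    n,l,st,_=cv2.connectedComponentsWithStats(m.astype('uint8')); i=1+np.argmax(st[1:,4]); return (l==i)
def roi(m,b):
    o=np.zeros_like(m); x0,y0,x1,y1=b; o[y0:y1,x0:x1]=m[y0:y1,x0:x1]; return o
for fn,bb,rb,gb in(('s1',(170,262,200,312),(222,185,256,222),(175,120,265,250)),('t1',(140,210,180,260),(222,180,245,235),(200,100,280,212))):
    c=load(fn); hsv=cv2.cvtColor(c['image'],cv2.COLOR_RGB2HSV); H,S,V=[hsv[...,i].astype(int) for i in range(3)]
    br=big(roi((S>110)&(H<22)&(V>30),bb)); rd=big(roi((S>150)&((H<6)|(H>172))&(V>50),rb)); gr=big(roi((S>90)&(H>55)&(H<95)&(V>20),gb))
    rod=roi((S<60)&(V<(150 if fn=='s1' else 0)),bb)
    for nm,m in(('bar',br),('tail',rd),('green',gr)):
        ys,xs=np.nonzero(m); r=cv2.minAreaRect(np.c_[xs,ys].astype(np.float32)); 
        print(fn,nm,m.sum(),np.round(cv2.boxPoints(r),1).tolist())
        if nm=='bar': print(' z=22/11:',[np.round(onz(c,*p,22)[:2]).tolist() for p in cv2.boxPoints(r)],np.round(onz(c,xs.mean(),ys.mean(),13)))
        if nm=='tail': print(' z=154:',[np.round(onz(c,*p,154)[:2]).tolist() for p in cv2.boxPoints(r)])
        if nm=='green': 
            h=cv2.approxPolyDP(cv2.convexHull(np.c_[xs,ys].astype(np.int32)),3,True)[:,0]
            print(' hull z15',[(p.tolist(),np.round(onz(c,*p,15)[:2]).tolist()) for p in h])
E
```

```text
s1 bar 140 [[183.0, 280.0], [187.0, 280.0], [187.0, 308.0], [183.0, 308.0]]
 z=22/11: [[510.0, 286.0], [505.0, 277.0], [422.0, 316.0], [428.0, 325.0]] [471. 299.  13.]
s1 tail 208 [[220.60000610351562, 198.8000030517578], [231.0, 190.6999969482422], [251.0, 216.1999969482422], [240.60000610351562, 224.39999389648438]]
 z=154: [[619.0, 102.0], [635.0, 58.0], [511.0, 66.0], [499.0, 107.0]]
s1 green 1487 [[179.1999969482422, 208.8000030517578], [215.6999969482422, 176.60000610351562], [258.79998779296875, 225.39999389648438], [222.1999969482422, 257.6000061035156]]
 hull z15 [([212, 246], [586.0, 156.0]), ([196, 222], [704.0, 151.0]), ([213, 179], [870.0, 1.0]), ([217, 178], [868.0, -14.0]), ([257, 227], [583.0, -3.0])]
t1 bar 142 [[149.10000610351562, 252.5], [162.5, 227.1999969482422], [166.89999389648438, 229.5], [153.5, 254.89999389648438]]
 z=22/11: [[440.0, 320.0], [514.0, 285.0], [508.0, 271.0], [433.0, 307.0]] [473. 298.  13.]
t1 tail 213 [[228.0, 227.8000030517578], [232.1999969482422, 183.5], [238.1999969482422, 184.10000610351562], [234.0, 228.39999389648438]]
 z=154: [[517.0, 81.0], [634.0, 74.0], [633.0, 58.0], [516.0, 65.0]]
t1 green 846 [[208.3000030517578, 110.19999694824219], [238.60000610351562, 105.5], [248.10000610351562, 167.3000030517578], [217.8000030517578, 171.89999389648438]]
 hull z15 [([237, 169], [692.0, 74.0]), ([225, 168], [694.0, 109.0]), ([216, 160], [717.0, 137.0]), ([229, 107], [879.0, 104.0]), ([239, 108], [877.0, 74.0]), ([247, 160], [720.0, 45.0])]
```

```bash
cat >> h.py <<'E'
def yaw(q):
    w,x,y,z=q; return np.arctan2(2*(x*y+w*z),1-2*(y*y+z*z))
def plan(wps,closure=0,r=2,p0=None,y0=None):
    """wps: (x,y,z,yaw_deg,nrows), tool down"""
    s=read_state(); p=np.array(s['tool_pos'] if p0 is None else p0,float); a=yaw(s['eef_rot']) if y0 is None else np.radians(y0); rows=[]
    for *t,n in wps:
        for k in range(n,0,-1):
            d=(np.array(t[:3])-p)/k; c,sn=np.cos(a),np.sin(a)
            t3=np.round(np.array([d[0]*c+d[1]*sn,d[0]*sn-d[1]*c,-d[2]])/40,r)
            da=(np.radians(t[3])-a+np.pi)%(2*np.pi)-np.pi; az=np.round(-np.degrees(da)/k/10,r)
            rows.append([closure,*(t3+0).tolist(),0,0,float(az)+0]); 
            t3=t3*40; p=p+np.array([t3[0]*c+t3[1]*sn,t3[0]*sn-t3[1]*c,-t3[2]]); a-=np.radians(az*10)
    print(str(rows).replace(' ',''),np.abs(rows).max(0))
E
python3 - <<'E'
from h import *
plan([(500,-250,222,80,11),(490,110,215,154,9)],r=1)
c=load('t1');hsv=cv2.cvtColor(c['image'],cv2.COLOR_RGB2HSV); H,S,V=[hsv[...,i].astype(int) for i in range(3)]
m=(S>70)&(H>50)&(H<100); m[:165]=0;m[210:]=0;m[:,:200]=0;m[:,280:]=0
ys,xs=np.nonzero(m); h=cv2.approxPolyDP(cv2.convexHull(np.c_[xs,ys].astype(np.int32)),2,True)[:,0]
print([(p.tolist(),np.round(onz(c,*p,15)[:2]).tolist()) for p in h])
E
```

```text
[[0,0.8,-0.5,0.0,0,0,-0.5],[0,0.9,-0.4,0.0,0,0,-0.5],[0,0.9,-0.4,0.0,0,0,-0.5],[0,0.9,-0.3,0.0,0,0,-0.5],[0,0.9,-0.2,0.0,0,0,-0.5],[0,1.0,-0.1,0.0,0,0,-0.5],[0,1.0,0.0,0.0,0,0,-0.5],[0,0.9,0.1,0.0,0,0,-0.5],[0,0.9,0.1,0.0,0,0,-0.6],[0,0.9,0.2,0.0,0,0,-0.5],[0,1.0,0.4,0.0,0,0,-0.6],[0,1.0,-0.2,0.0,0,0,-0.8],[0,1.0,-0.1,0.0,0,0,-0.8],[0,1.0,0.1,0.0,0,0,-0.8],[0,1.0,0.2,0.0,0,0,-0.8],[0,0.9,0.4,0.0,0,0,-0.8],[0,0.9,0.5,0.0,0,0,-0.8],[0,0.8,0.6,0.1,0,0,-0.9],[0,0.7,0.7,0.0,0,0,-0.8],[0,0.6,0.7,0.1,0,0,-0.9]] [0.  1.  0.7 0.1 0.  0.  0.9]
[([267, 168], [698.0, -15.0]), ([265, 204], [591.0, -12.0]), ([209, 201], [595.0, 153.0]), ([212, 165], [702.0, 148.0])]
```

>>> arm_command(deltas=[[[0,0.8,-0.5,0.0,0,0,-0.5],[0,0.9,-0.4,0.0,0,0,-0.5],[0,0.9,-0.4,0.0,0,0,-0.5],[0,0.9,-0.3,0.0,0,0,-0.5],[0,0.9,-0.2,0.0,0,0,-0.5],[0,1.0,-0.1,0.0,0,0,-0.5],[0,1.0,0.0,0.0,0,0,-0.5],[0,0.9,0.1,0.0,0,0,-0.5],[0,0.9,0.1,0.0,0,0,-0.6],[0,0.9,0.2,0.0,0,0,-0.5],[0,1.0,0.4,0.0,0,0,-0.6],[0,1.0,-0.2,0.0,0,0,-0.8],[0,1.0,-0.1,0.0,0,0,-0.8],[0,1.0,0.1,0.0,0,0,-0.8],[0,1.0,0.2,0.0,0,0,-0.8],[0,0.9,0.4,0.0,0,0,-0.8],[0,0.9,0.5,0.0,0,0,-0.8],[0,0.8,0.6,0.1,0,0,-0.9],[0,0.7,0.7,0.0,0,0,-0.8],[0,0.6,0.7,0.1,0,0,-0.9]]])

```text
clock: 2.6
tool_pos: [488.4, 111.7, 214.8]
eef_rot: [0.0, 0.217, 0.976, 0.0]
contact_force: [-0.3, -0.2, 0.0]
width: 87.2
grasp_force: 0.0
```

```bash
python3 - <<'E'
from h import *
s=read_state();print(s['clock'],s['tool_pos'],np.degrees(yaw(s['eef_rot'])),s['contact_force'])
plan([(495,287,190,154,7)],r=1)
E
```

```text
2.6 [488.44797192 111.74403711 214.8263972 ] 154.93127341625927 [-0.2569971  -0.16801552  0.03126907]
[[0,0.2,0.6,0.1,0,0,0.0],[0,0.3,0.6,0.1,0,0,0.0],[0,0.2,0.6,0.1,0,0,0.0],[0,0.3,0.6,0.1,0,0,0.0],[0,0.2,0.5,0.1,0,0,0.0],[0,0.3,0.6,0.1,0,0,0.0],[0,0.2,0.5,0.0,0,0,0.1]] [0.  0.3 0.6 0.1 0.  0.  0.1]
```

>>> arm_command(deltas=[[[0,0.2,0.6,0.1,0,0,0.0],[0,0.3,0.6,0.1,0,0,0.0],[0,0.2,0.6,0.1,0,0,0.0],[0,0.3,0.6,0.1,0,0,0.0],[0,0.2,0.5,0.1,0,0,0.0],[0,0.3,0.6,0.1,0,0,0.0],[0,0.2,0.5,0.0,0,0,0.1],[0,0,0,0,0,0,0]]])

```text
clock: 3.6
tool_pos: [495.1, 285.6, 190.5]
eef_rot: [-0.0, 0.227, 0.974, 0.001]
contact_force: [-0.3, -0.8, -0.0]
width: 87.1
grasp_force: 0.0
```

```bash
cat >> h.py <<'E'
def wE(c):
    from scipy.spatial.transform import Rotation as R
    w,x,y,z=c['s_rot']; T=np.eye(4);T[:3,:3]=R.from_quat([x,y,z,w]).as_matrix();T[:3,3]=c['s_pos']; return T@np.array(c['hand_eye'])
E
python3 - <<'E'
from h import *
snap('wrist','w1');c=load('w1');E=wE(c);print(c['s_pos'],np.degrees(yaw(c['s_rot'])),c['fx'],c['hand_eye'].round(2).tolist())
hsv=cv2.cvtColor(c['image'],cv2.COLOR_RGB2HSV);H,S,V=[hsv[...,i].astype(int) for i in range(3)]
m=((S>110)&(H<22)&(V>30)).astype('uint8');n,l,st,ce=cv2.connectedComponentsWithStats(m)
for i in range(1,n):
    if st[i,4]>300:
        ys,xs=np.nonzero(l==i);b=cv2.boxPoints(cv2.minAreaRect(np.c_[xs,ys].astype(np.float32)))
        print(st[i],b.round().tolist(),[onz(c,*p,22,E)[:2].round().tolist() for p in b])
E
```

```text
[495.11350975 285.55310743 190.51174806] 153.76328362249592 304.7884487069326 [[-0.0, 0.96, 0.29, 80.09], [1.0, 0.0, -0.0, 0.29], [-0.0, 0.29, -0.96, -162.31], [0.0, 0.0, 0.0, 1.0]]
[249 111  12  68 695] [[249.0, 111.0], [260.0, 111.0], [260.0, 178.0], [249.0, 178.0]] [[436.0, 310.0], [441.0, 320.0], [507.0, 288.0], [502.0, 277.0]]
[409 256  25  46 473] [[406.0, 294.0], [425.0, 256.0], [446.0, 266.0], [427.0, 304.0]] [[727.0, 388.0], [684.0, 426.0], [709.0, 444.0], [753.0, 407.0]]
[ 74 260  25  42 404] [[62.0, 271.0], [81.0, 260.0], [101.0, 294.0], [81.0, 304.0]] [[506.0, 17.0], [503.0, 48.0], [554.0, 41.0], [557.0, 10.0]]
[ 337  312  175   20 2809] [[337.0, 312.0], [511.0, 312.0], [511.0, 331.0], [337.0, 331.0]] [[713.0, 299.0], [813.0, 501.0], [843.0, 495.0], [741.0, 288.0]]
```

View pics/w1.png

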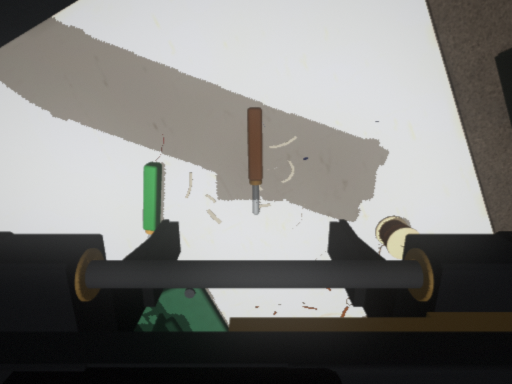

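The wrist view shows the brown bar upright at u≈255. Handle spans v 108–183, brass collar follows, rod ends at v≈215. The yaw is aligned. Next I'll check the lengths and refine the grip point.

```bash
python3 - <<'E'
from h import *
c=load('w1');E=wE(c)
im=c['image'].astype(int)
for v in range(176,220,3): print(v,im[v,248:266].mean(0).round().tolist(), im[v,256].tolist())
a=onz(c,255,108,22,E);j=onz(c,256,182,22,E);t=onz(c,256.5,215,11,E)
print(a,j,t,np.linalg.norm((t-a)[:2]),np.degrees(np.arctan2(*(t-a)[[1,0]])))
u=(t-a)[:2];u/=np.linalg.norm(u);g=t[:2]-60*u;g2=a[:2]+65*u;print(g,g2)
g=(g+g2)/2
plan([(*g,60,np.degrees(np.arctan2(-u[1],-u[0])),7)],r=2)
E
```

```text
176 [107.0, 85.0, 71.0] [100, 73, 55]
179 [108.0, 90.0, 77.0] [95, 70, 55]
182 [123.0, 105.0, 83.0] [127, 100, 65]
185 [133.0, 126.0, 116.0] [110, 101, 87]
188 [138.0, 134.0, 128.0] [104, 106, 105]
191 [131.0, 128.0, 123.0] [106, 107, 108]
194 [131.0, 127.0, 122.0] [105, 107, 106]
197 [139.0, 137.0, 133.0] [107, 108, 108]
200 [186.0, 187.0, 186.0] [166, 169, 170]
203 [194.0, 196.0, 195.0] [166, 169, 170]
206 [188.0, 187.0, 182.0] [171, 175, 176]
209 [193.0, 194.0, 194.0] [173, 176, 177]
212 [197.0, 199.0, 198.0] [171, 174, 175]
215 [220.0, 221.0, 221.0] [210, 212, 212]
218 [222.0, 224.0, 223.0] [222, 224, 223]
[436.0494939  316.90613969  22.        ] [509.17947484 282.22642086  22.        ] [549.41030081 263.2814377   11.        ] 125.40447043895945 -25.316230972954298
[495.17261382 288.93827519] [494.80698814 289.1112324 ]
[[0,0.01,0.02,0.47,0,0,-0.01],[0,0.01,0.01,0.47,0,0,-0.02],[0,0.01,0.02,0.46,0,0,-0.01],[0,0.01,0.01,0.47,0,0,-0.02],[0,0.01,0.02,0.46,0,0,-0.01],[0,0.01,0.01,0.47,0,0,-0.02],[0,0.01,0.02,0.46,0,0,-0.01]] [0.   0.01 0.02 0.47 0.   0.   0.02]
```

>>> arm_command(deltas=[[[0,0.04,0.08,0.8,0,0,-0.1],[0,0.03,0,0.9,0,0,0],[0,0,0,0.9,0,0,0],[0,0,0,0.8,0,0,0],[0,0,0,0.6,0,0,0],[0,0,0,0.4,0,0,0],[0,0,0,0.2,0,0,0],[0,0,0,0.05,0,0,0],[0,0,0,0,0,0,0]]])

```text
clock: 4.78
tool_pos: [495.5, 287.3, 5.2]
eef_rot: [0.0, 0.221, 0.975, 0.0]
contact_force: [0.0, -0.1, 0.0]
width: 87.2
grasp_force: 0.0
```

>>> arm_command(deltas=[[[0,0.01,0.03,0.06,0,0,0],[0.6,0,0,0,0,0,0],[1,0,0,0,0,0,0],[1,0,0,0,0,0,0],[1,0,0,0,0,0,0],[1,0,0,0,0,0,0],[1,0,0,0,0,0,0],[1,0,0,0,0,0,0]]], squeeze=45)

```text
clock: 5.78
tool_pos: [495.2, 288.3, 2.2]
eef_rot: [-0.0, 0.221, 0.975, 0.0]
contact_force: [-0.5, -0.0, -0.9]
width: 25.0
grasp_force: 0.0
```

>>> arm_command(deltas=[[[1,0,0,0,0,0,0],[1,0,0,0,0,0,0],[1,0,0,0,0,0,0]]])

```text
clock: 6.15
tool_pos: [495.2, 288.2, 2.2]
eef_rot: [-0.0, 0.221, 0.975, -0.0]
contact_force: [-0.5, 0.2, 0.0]
width: 15.5
grasp_force: 45.0
```

```bash
python3 - <<'E'
from h import *
plan([(495,288,122,154.5,4),(440,180,123,178,4),(440,75.5,123,178,4)],closure=1,r=1)
E
```

```text
[[1,0.0,0.0,-0.7,0,0,0.0],[1,0.0,0.0,-0.8,0,0,0.0],[1,0.0,0.0,-0.7,0,0,0.0],[1,0.0,0.0,-0.8,0,0,0.0],[1,0.0,-0.8,0.0,0,0,-0.6],[1,0.1,-0.7,0.0,0,0,-0.6],[1,0.2,-0.7,0.0,0,0,-0.6],[1,0.3,-0.8,0.0,0,0,-0.6],[1,0.0,-0.6,0.0,0,0,0.0],[1,0.0,-0.7,0.0,0,0,0.0],[1,-0.1,-0.6,0.0,0,0,0.0],[1,0.0,-0.7,0.0,0,0,0.0]] [1.  0.3 0.8 0.8 0.  0.  0.6]
```

>>> arm_command(deltas=[[[1,0,0,-0.7,0,0,0],[1,0,0,-0.8,0,0,0],[1,0,0,-0.7,0,0,0],[1,0,0,-0.8,0,0,0],[1,0,-0.8,0,0,0,-0.6],[1,0.1,-0.7,0,0,0,-0.6],[1,0.2,-0.7,0,0,0,-0.6],[1,0.3,-0.8,0,0,0,-0.6],[1,0,-0.6,0,0,0,0],[1,0,-0.7,0,0,0,0],[1,-0.1,-0.6,0,0,0,0],[1,0,-0.7,0,0,0,0],[1,0,0,0,0,0,0]]])

```text
clock: 7.78
tool_pos: [439.0, 72.8, 122.0]
eef_rot: [-0.0, 0.015, 1.0, -0.0]
contact_force: [0.1, 0.7, -0.3]
width: 15.8
grasp_force: 45.0
```

```bash
python3 - <<'E'
from h import *
s=read_state();print(s['tool_pos'],np.degrees(yaw(s['eef_rot'])),s['contact_force'],s['width'])
a=snap('scene','s2');b=snap('top','t2')
p=np.array(s['tool_pos']);y=yaw(s['eef_rot']);tip=p+[-60*np.cos(y),-60*np.sin(y),8.8]
print('tip',tip,proj(a,tip),proj(b,tip))
A=cv2.resize(a['image'][170:250,190:290],(750,600),interpolation=2)[:,:,::-1]
u,v=map(int,proj(a,tip));u2,v2=map(int,proj(b,tip))
A=cv2.resize(a['image'][v-35:v+35,u-35:u+35],(400,400),interpolation=2)
B=cv2.resize(np.clip(b['image'][v2-45:v2+25,u2-35:u2+35]*1.8,0,255).astype('uint8'),(400,400),interpolation=2)
cv2.imwrite('pics/z2.png',np.hstack([A,B])[:,:,::-1]);print(u,v,u2,v2)
E
```

```text
[438.99476396  72.75248859 122.02827026] 178.29409417735667 [ 0.14580451  0.7262956  -0.30176683] 15.814901891643498
tip [498.96817178  70.96633212 130.82827026] (np.float64(251.59635477337505), np.float64(225.47156278212438)) (np.float64(232.34652351674293), np.float64(234.7290342976605))
251 225 232 234
```

View pics/z2.png

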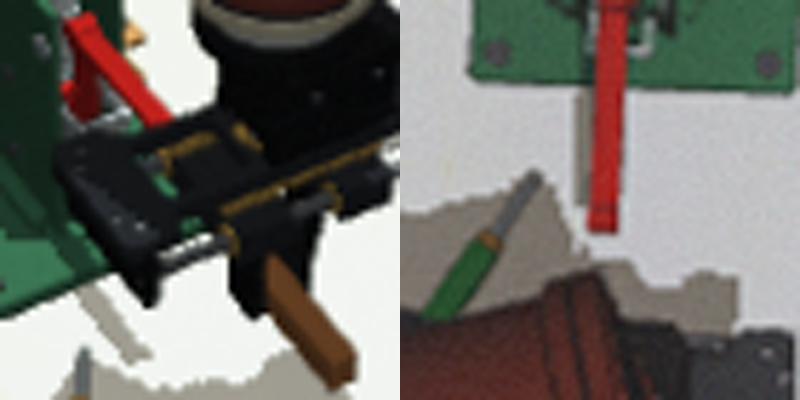

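The top crop shows the tail unobstructed, its end at about px (232.5, 229.5). The gripper hides the rod tip in both views. I'll fit the tail's centreline and check its height against the scene view.

```bash
python3 - <<'E'
from h import *
for fn in('t1','t2'):
    c=load(fn);im=c['image'].astype(int);w=np.clip(im[...,0]-1.5*np.maximum(im[...,1],im[...,2]),0,None).astype(float);w[w<15]=0
    w[:,:222]=0;w[:,245:]=0;P=[]
    for v in range(188,234):
        if w[v].sum()>60: P.append([(w[v]*np.arange(512)).sum()/w[v].sum(),v])
    P=np.array(P);X=np.array([onz(c,u+.0,v,154) for u,v in P]);k=(X[:,0]<625)&(X[:,0]>522)
    f=np.polyfit(X[k,0],X[k,1],1);print(fn,'end x',X[:,0].min(),'yaw',np.degrees(np.arctan(f[0])),'y@545',np.polyval(f,545),'y@517',np.polyval(f,517),'res',np.std(X[k,1]-np.polyval(f,X[k,0])))
c=load('s1')
for z in(140,146,154,162):
    q=np.array(proj(c,(545,71,z)));print(z,q,c['image'][int(round(q[1])),int(round(q[0]))])
c=load('s1');im=c['image'].astype(int)
for u in(236,240,244): 
    r=[v for v in range(180,230) if im[v,u,0]>1.8*max(im[v,u,1:])];print(u,min(r),max(r))
for x in(520,545,580):
    print(x,[np.round(proj(c,(x,y,z)),1).tolist() for y,z in((78,154),(64,154),(78,146))])
E
```

```text
t1 end x 516.6319157224311 yaw -0.8487226765975315 y@545 70.08206200450977 y@517 70.49685648773324 res 0.300276308038787
t2 end x 516.6339983282398 yaw -0.8454184333612895 y@545 70.0770312004195 y@517 70.49021057278547 res 0.2826904924531409
140 [243.01629059 213.44568248] [107  17  15]
146 [243.00317892 211.89909556] [167  28  24]
154 [242.98556367 209.82128727] [183  31  26]
162 [242.96779454 207.72532941] [185  38  34]
236 199 205
240 203 210
244 208 214
520 [[245.5, 215.9], [249.8, 214.1], [245.5, 218.0]]
545 [[240.9, 210.7], [245.1, 208.9], [240.9, 212.8]]
580 [[234.6, 203.6], [238.8, 201.9], [234.6, 205.7]]
```

Tail and bar line up: tail y≈70.1 at x=545, and the bar will be at y≈69.7. The tail is level. Inserting 46 mm below the tail, then raising most of the gap.

>>> arm_command(deltas=[[[1,-0.3,0,0,0,0,0],[1,-0.4,0,0,0,0,0],[1,-0.3,0,0,0,0,0],[1,-0.15,0,0,0,0,0],[1,0,0,-0.06,0,0,0],[1,0,0,-0.06,0,0,0],[1,0,0,0,0,0,0],[1,0,0,0,0,0,0]]], squeeze=60)

```text
clock: 8.88
tool_pos: [485.0, 73.4, 127.1]
eef_rot: [0.0, 0.013, 1.0, -0.0]
contact_force: [-0.0, -0.2, -0.8]
width: 15.4
grasp_force: 60.0
```

```bash
cat >> h.py <<'E'
def force(n=4,cam='scene'):
    F=[]
    for i in range(n): camera(cam); F.append(read_state()['contact_force'])
    s=read_state(); F=np.array(F); print('t %.2f'%s['clock'],'F',F.mean(0).round(2),'sd',F.std(0).round(2),'pos',np.round(s['tool_pos'],2),'yaw %.2f'%np.degrees(yaw(s['eef_rot'])),s['width'])
E
python3 - <<'E'
from h import *
force(4); a=snap('scene','s3'); 
cv2.imwrite('pics/z3.png',cv2.resize(a['image'][120:250,170:290],(554,600),interpolation=2)[:,:,::-1])
E
```

```text
t 9.07 F [ 0.15  0.26 -0.38] sd [0.27 0.8  0.55] pos [485.06  73.47 126.97] yaw 178.47 15.808236883108426
```

View pics/z3.png

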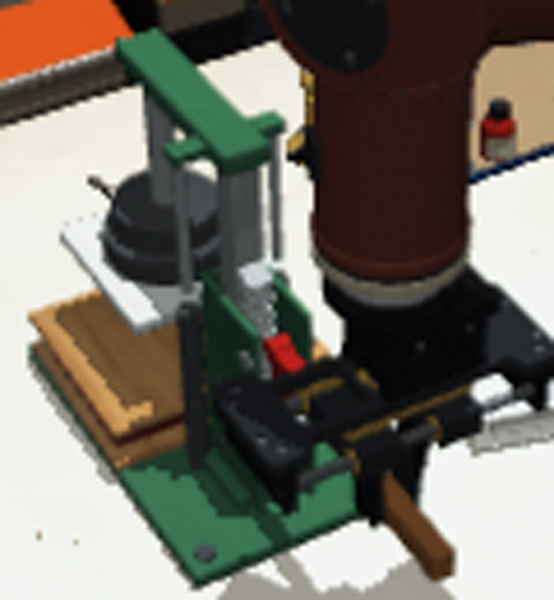

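Tip is under the tail and nothing touches. The head is still up: platen at crop (130,300), arm tip at (125,45). Raising slowly.

>>> arm_command(deltas=[[[1,0,0,-0.025,0,0,0],[1,0,0,-0.025,0,0,0],[1,0,0,-0.025,0,0,0],[1,0,0,-0.025,0,0,0],[1,0,0,-0.025,0,0,0],[1,0,0,-0.025,0,0,0]]])

```text
clock: 9.88
tool_pos: [485.1, 73.5, 133.1]
eef_rot: [0.0, 0.013, 1.0, 0.0]
contact_force: [-0.6, 0.3, -1.2]
width: 15.8
grasp_force: 60.0
```

```bash
python3 -c "
from h import *
force(3)"
```

```text
t 10.03 F [ 0.31  0.08 -1.05] sd [0.47 0.09 0.58] pos [485.17  73.51 133.01] yaw 178.48 15.19388764887818
```

>>> arm_command(deltas=[[[1,0,0,-0.025,0,0,0],[1,0,0,-0.025,0,0,0],[1,0,0,-0.025,0,0,0]]])

```text
clock: 10.4
tool_pos: [485.0, 73.5, 136.0]
eef_rot: [-0.0, 0.013, 1.0, -0.0]
contact_force: [0.1, 0.3, -1.5]
width: 15.3
grasp_force: 60.0
```

```bash
python3 -c "
from h import *
force(3)"
```

```text
t 10.55 F [-0.39  0.02 -0.98] sd [0.18 0.1  0.47] pos [485.2   73.58 136.1 ] yaw 178.48 15.492422145642704
```

Light contact, about 0.6 N, with the pawl freed. Continuing in small steps. The stop should come at TCP z ≈145–158.

>>> arm_command(deltas=[[[1,0,0,-0.025,0,0,0],[1,0,0,-0.025,0,0,0],[1,0,0,-0.025,0,0,0],[1,0,0,-0.025,0,0,0],[1,0,0,-0.025,0,0,0]]])

```text
clock: 11.18
tool_pos: [485.1, 73.6, 141.1]
eef_rot: [0.0, 0.013, 1.0, 0.0]
contact_force: [0.1, 0.1, -1.4]
width: 15.6
grasp_force: 60.0
```

```bash
python3 -c "
from h import *
force(3)"
```

```text
t 11.32 F [ 0.1  -0.24 -0.82] sd [0.22 0.2  0.24] pos [485.25  73.56 141.1 ] yaw 178.47 15.433070335065805
```

>>> arm_command(deltas=[[[1,0,0,-0.02,0,0,0],[1,0,0,-0.02,0,0,0],[1,0,0,-0.02,0,0,0]]])

```text
clock: 11.7
tool_pos: [485.1, 73.5, 143.4]
eef_rot: [-0.0, 0.013, 1.0, 0.0]
contact_force: [0.1, 0.8, -1.3]
width: 15.5
grasp_force: 60.0
```

```bash
python3 -c "
from h import *
force(3)
a=snap('scene','s4')
b=load('s3')
print(cv2.phaseCorrelate(np.float64(b['image'][125:160,190:235,1]),np.float64(a['image'][125:160,190:235,1])))"
```

```text
t 11.85 F [ 0.02  0.16 -1.11] sd [0.26 0.47 0.2 ] pos [485.15  73.55 143.4 ] yaw 178.48 15.671464547015123
((-0.27148422489766943, 0.225969343833615), 0.3907616619637381)
```

```bash
cat >> h.py <<'E'
def chk(n=4):
    force(n); a=camera('scene')['image']; b=load('s3')['image']
    t=b[120:150,190:225]; r=cv2.matchTemplate(a[110:190,180:245],t,cv2.TM_CCOEFF_NORMED); _,v,_,l=cv2.minMaxLoc(r); print('head px shift',l[0]-10,l[1]-10,round(v,3))
E
```

>>> arm_command(deltas=[[[1,0,0,-0.01,0,0,0],[1,0,0,-0.01,0,0,0],[1,0,0,-0.01,0,0,0],[1,0,0,-0.01,0,0,0]]])

```text
clock: 12.4
tool_pos: [485.1, 73.5, 145.0]
eef_rot: [-0.0, 0.013, 1.0, 0.0]
contact_force: [-0.1, 0.3, -0.4]
width: 15.3
grasp_force: 60.0
```

```bash
python3 -c "
from h import *
chk()"
```

```text
t 12.60 F [-0.11 -0.33 -0.9 ] sd [0.39 0.3  0.47] pos [485.15  73.53 145.02] yaw 178.48 15.14934284510599
head px shift -6 2 0.827
```

>>> arm_command(deltas=[[[1,0,0,-0.01,0,0,0],[1,0,0,-0.01,0,0,0],[1,0,0,-0.01,0,0,0],[1,0,0,-0.01,0,0,0]]])

```text
clock: 13.15
tool_pos: [485.2, 73.5, 146.6]
eef_rot: [0.0, 0.013, 1.0, 0.0]
contact_force: [0.3, -0.0, -0.8]
width: 15.5
grasp_force: 60.0
```

```bash
python3 -c "
from h import *
chk()"
```

```text
t 13.35 F [-0.06 -0.26 -1.46] sd [0.37 0.38 0.27] pos [485.13  73.54 146.59] yaw 178.48 14.990475299244613
head px shift -6 2 0.753
```

```bash
python3 -c "
from h import *
a=snap('scene','s5');b=load('s3');d=load('s4')
f=lambda i:cv2.resize(i['image'][120:250,170:290],(400,433),interpolation=2)[:,:,::-1]
cv2.imwrite('pics/z5.png',np.hstack([f(d),f(a)]))"
```

```text
(no output)
```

View pics/z5.png

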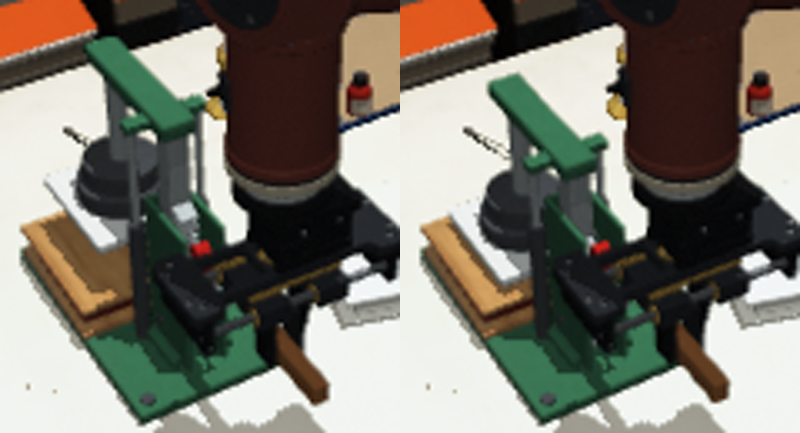

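The head is sinking: the arm tip dropped from crop v≈40 to v≈77, about 43 mm. Small further ease onto the stop, then hold.

>>> arm_command(deltas=[[[1,0,0,-0.01,0,0,0],[1,0,0,0,0,0,0],[1,0,0,0,0,0,0],[1,0,0,0,0,0,0]]])

```text
clock: 13.95
tool_pos: [485.1, 73.6, 147.0]
eef_rot: [-0.0, 0.013, 1.0, 0.0]
contact_force: [-0.3, 0.5, -2.1]
width: 15.4
grasp_force: 60.0
```

```bash
cat >> h.py <<'E'
def tip(im):
    # topmost green row of arm's far end and its column in scene view
    hsv=cv2.cvtColor(im,cv2.COLOR_RGB2HSV); m=(hsv[...,0]>55)&(hsv[...,0]<95)&(hsv[...,1]>90)&(hsv[...,2]>20)
    o=np.zeros_like(m);o[120:200,190:226]=m[120:200,190:226]; n,l,st,_=cv2.connectedComponentsWithStats(o.astype('uint8')); i=1+np.argmax(st[1:,4]); ys,xs=np.nonzero(l==i)
    return ys.min(), [int(ys[xs==u].min()) for u in(198,202,206,210,214) if (xs==u).any()]
E
python3 -c "
from h import *
for f in('s3','s4','s5'): print(tip(load(f)['image']))
force(4); print(tip(snap('scene','s6')['image']));force(4); print(tip(snap('scene','s7')['image']))"
```

```text
(np.int64(126), [129, 126, 128, 132, 138])
(np.int64(131), [132, 131, 132, 138, 142])
(np.int64(143), [145, 143, 144, 148, 153])
t 14.15 F [-0.03  0.13 -1.4 ] sd [0.33 0.26 0.63] pos [485.13  73.55 146.96] yaw 178.48 15.696389689188642
(np.int64(145), [147, 146, 146, 151, 155])
t 14.40 F [ 0.11  0.25 -1.36] sd [0.7  1.   0.31] pos [485.13  73.52 146.96] yaw 178.48 15.694541641051849
(np.int64(145), [147, 146, 146, 151, 155])
```

```bash
python3 -c "
from h import *
c=load('s1')
for x in(740,780,800):
  for z in(290,230): print(x,z,np.round(proj(c,(x,75,z)),1))
f=lambda i:cv2.resize(load(i)['image'][140:220,170:240],(525,600),interpolation=2)[:,:,::-1]
cv2.imwrite('pics/z7.png',f('s7'))"
```

```text
740 290 [206.7 136.9]
740 230 [207.9 153.9]
780 290 [200.4 130.6]
780 230 [201.8 147.5]
800 290 [197.4 127.5]
800 230 [198.9 144.3]
```

View pics/z7.png

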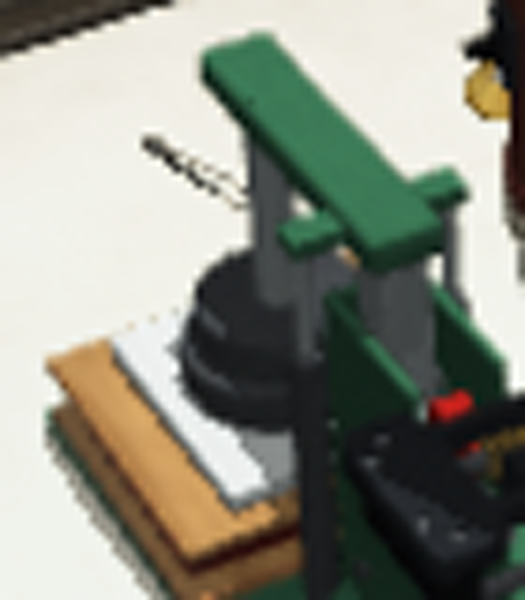

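The platen lies flush on the book. The tip shift is about 19 px against 17 px expected for 60 mm, and it has stopped. I'll ease up slightly to confirm the stop and that nothing sinks further.

>>> arm_command(deltas=[[[1,0,0,-0.01,0,0,0],[1,0,0,-0.01,0,0,0],[1,0,0,0,0,0,0],[1,0,0,0,0,0,0],[1,0,0,0,0,0,0],[1,0,0,0,0,0,0]]])

```text
clock: 15.2
tool_pos: [485.1, 73.5, 147.7]
eef_rot: [-0.0, 0.013, 1.0, 0.0]
contact_force: [0.5, -0.1, -3.6]
width: 15.5
grasp_force: 60.0
```

```bash
python3 -c "
from h import *
force(5); print(tip(snap('scene','s8')['image']))"
```

```text
t 15.45 F [ 0.62 -0.1  -3.38] sd [0.34 0.63 0.47] pos [485.1   73.54 147.75] yaw 178.48 15.24564874629044
(np.int64(145), [147, 146, 146, 151, 155])
```

Stop felt, about 3 N, and the head didn't move any further. Lowering, withdrawing, and returning to the bar's original open spot.

>>> arm_command(deltas=[[[1,0,0,0.1,0,0,0],[1,0,0,0.1,0,0,0],[1,0,0,0.1,0,0,0],[1,0,0,0.1,0,0,0],[1,0,0,0.1,0,0,0],[1,0,0,0.1,0,0,0],[1,0,0,0,0,0,0],[1,0.3,0,0,0,0,0],[1,0.5,0,0,0,0,0],[1,0.3,0,0,0,0,0],[1,0,0,0,0,0,0]]])

```text
clock: 16.88
tool_pos: [440.6, 74.5, 124.0]
eef_rot: [0.0, 0.013, 1.0, -0.001]
contact_force: [0.3, -0.5, 0.1]
width: 15.7
grasp_force: 60.0
```

```bash
python3 - <<'E'
from h import *
force(2); print(tip(snap('scene','s9')['image']))
plan([(442,180,122,178,4),(490,283,110,154.5,5),(494,289,30,154.5,4),(494,289,4,154.5,3)],closure=1,r=1)
E
```

```text
t 16.98 F [ 0.81 -0.07 -0.46] sd [0.07 0.05 0.11] pos [441.64  74.54 124.11] yaw 178.46 15.417497691968892
(np.int64(145), [147, 146, 146, 151, 155])
[[1,0.0,0.7,0.0,0,0,0.0],[1,0.0,0.6,0.0,0,0,0.0],[1,0.0,0.7,0.0,0,0,0.0],[1,0.1,0.6,0.1,0,0,0.0],[1,-0.2,0.5,0.1,0,0,0.5],[1,-0.2,0.6,0.0,0,0,0.5],[1,-0.1,0.6,0.1,0,0,0.5],[1,-0.1,0.5,0.0,0,0,0.4],[1,-0.1,0.6,0.1,0,0,0.5],[1,0.0,0.0,0.5,0,0,0.0],[1,0.0,0.1,0.5,0,0,0.0],[1,0.0,0.0,0.5,0,0,0.0],[1,0.0,0.1,0.5,0,0,0.0],[1,0.0,0.0,0.2,0,0,0.0],[1,0.0,0.0,0.2,0,0,0.0],[1,0.0,0.0,0.2,0,0,0.0]] [1.  0.2 0.7 0.5 0.  0.  0.5]
```

>>> arm_command(deltas=[[[1,0,0.7,0,0,0,0],[1,0,0.6,0,0,0,0],[1,0,0.7,0,0,0,0],[1,0.1,0.6,0.1,0,0,0],[1,-0.2,0.5,0.1,0,0,0.5],[1,-0.2,0.6,0,0,0,0.5],[1,-0.1,0.6,0.1,0,0,0.5],[1,-0.1,0.5,0,0,0,0.4],[1,-0.1,0.6,0.1,0,0,0.5],[1,0,0,0.5,0,0,0],[1,0,0.1,0.5,0,0,0],[1,0,0,0.5,0,0,0],[1,0,0.1,0.5,0,0,0],[1,0,0,0.2,0,0,0],[1,0,0,0.2,0,0,0],[1,0,0,0.1,0,0,0],[1,0,0,0,0,0,0],[1,0,0,0,0,0,0]]])

```text
clock: 19.27
tool_pos: [493.2, 290.7, 8.2]
eef_rot: [0.0, 0.221, 0.975, 0.0]
contact_force: [-0.3, -0.3, -0.2]
width: 15.7
grasp_force: 60.0
```

>>> arm_command(deltas=[[[1,0,0,0.05,0,0,0],[1,0,0,0.05,0,0,0],[1,0,0,0.03,0,0,0],[1,0,0,0.01,0,0,0],[1,0,0,0,0,0,0],[1,0,0,0,0,0,0]]])

```text
clock: 20.02
tool_pos: [493.0, 290.6, 2.2]
eef_rot: [-0.0, 0.221, 0.975, 0.0]
contact_force: [-0.7, 0.2, 0.2]
width: 15.4
grasp_force: 60.0
```

>>> arm_command(deltas=[[[0.7,0,0,0,0,0,0],[0.5,0,0,0,0,0,0],[0.3,0,0,0,0,0,0],[0.2,0,0,0,0,0,0],[0.2,0,0,0,0,0,0],[0.2,0,0,0,0,0,0],[0.2,0,0,-0.3,0,0,0],[0.2,0,0,-0.6,0,0,0],[0.2,0,0,-0.9,0,0,0],[0.2,0,0,-0.9,0,0,0],[0.2,0,0,-0.9,0,0,0],[0.2,0,0,-0.9,0,0,0],[0.2,0.5,0,0,0,0,0],[0.2,0,0,0,0,0,0]]], squeeze=10)

```text
clock: 21.78
tool_pos: [473.3, 300.2, 182.5]
eef_rot: [0.0, 0.22, 0.976, -0.0]
contact_force: [-0.7, -0.7, 0.7]
width: 69.8
grasp_force: 0.0
```

```bash
python3 - <<'E'
from h import *
s=read_state();print(s['clock'],s['tool_pos'],s['width'],s['contact_force'])
a=snap('scene','s10');w=snap('wrist','w10');print(tip(a['image']))
A=cv2.resize(a['image'][120:320,130:330],(400,400),interpolation=2);B=cv2.resize(w['image'],(400,300))
W=np.zeros((400,800,3),'uint8');W[:,:400]=A;W[:300,400:]=B;cv2.imwrite('pics/z10.png',W[:,:,::-1])
E
```

```text
21.775 [473.26457756 300.20899698 182.47410894] 69.82005845716795 [-0.73237712 -0.68588611  0.65703675]
(np.int64(145), [147, 146, 146, 151, 155])
```

View pics/z10.png

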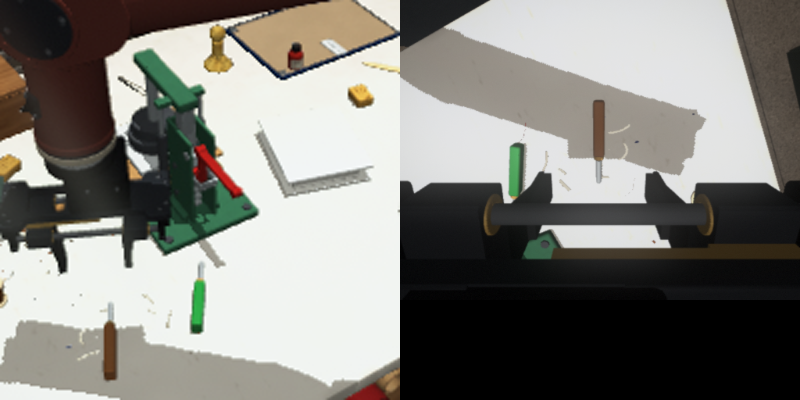

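The bar lies flat on the open bench at crop (110,345), the gripper is clear, the head is down, and the tail has fallen back.

```bash
python3 -c "
from station import *
print(sign_off())"
```

```text
the job is handed in; nothing more can be done
None
```

The job is handed in at about 22 s: the head rests on the book, I felt the pawl meet its stop at about 3 N, and the bar lies flat on the open bench about where I picked it up.

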